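# Load the laser marking turntable and open the extraction

### The arm

A 6-joint arm with a two-finger parallel gripper is mounted at the origin on the work surface. World frame = base frame: x ahead of the robot, y to its left, z up, the work surface at z = 0. Lengths are in m, angles in rad, forces in N, time in s.
With the tool pointing down it reaches from about 0.375 to 0.9 m from the base axis. Payload 3.1 kg.
Tool frame: the origin (TCP) lies at the very end of the fingers, on their centre line; the grasp point (between the pads) lies 19 mm behind it; z points along the fingers, y is the line along which they close (so a half turn about z gives the same grasp; the last joint's range is limited). The gripper opens to 85 mm and grips with 20 to 120 N. Pads are 22 mm wide; open, the fingers measure 114 mm over their backs; the gripper's body (76 mm by 85 mm) begins 54 mm behind the grasp point. The pads swing forward as they close: fully open they stand 13 mm farther back than shut.
Start: joints at [1.054, 0.527, 1.433, -0, 1.181, -0.178], TCP at [0.208, 0.589, 0.231] pointing down, gripper open.
Joint ranges: [-3.08, 3.08], [-0.75, 2.2], [0.22, 2.44], [-1.43, 4.57], [0, 2.65], [-2.85, 2.85]. Speed limits (rad/s): [2.79, 2.79, 3.14, 3.14, 3.14, 3.14].

### API

Orientations are given as a unit quaternion [x, y, z, w].
In Python, from station import telemetry, snapshot, ticket gives the robot as it stands.
- The arm moves only by the tool move_arm, never from a script. Its argument "commands" is text: rows parted by semicolons, each of 7 numbers parted by spaces: the shift along the tool's x, y, z in mm, then the turn, a rotation vector about the tool's x, y, z in degrees, then the opening, from -1 (shut) to 1 (fully open). A call has exactly 5 rows; each row is the pose to reach, as a shift and turn from the pose commanded when the call began, along the tool's axes at that moment; what a row does not reach only later rows make up. A row lasts 1/8 s, in which the tool goes at most 62.5 mm and 10.7 degrees, less where a joint would pass 70% of its speed; a pose out of reach is approached as far as the arm can. A call with a gripper value outside its range is refused whole. The fingers move at their own pace and stop on an object; "grip_force" is the grip in N (left out, the last holds). Time passes only in rows, so rows that repeat a pose let the fingers close, or fill a call up. It gives the time, the measured TCP pose, the force, the opening and the grip force at its end, in the units of the state.
- telemetry.sense(): the state, without advancing time (a new reading comes with each control period).
- snapshot(name): name is "side" or "top" or "wrist"; returns a dict with "image" (480x640x3 uint8, red, green, blue), "fx", "fy", "cx", "cy" (pixels), "k1" (the pictures are not rectified: a ray, as slopes to the right and down, at radius r is drawn at 1 + k1 r^2 times it, then the intrinsics apply), "pose" (4x4, takes a point from camera to world coordinates). Camera axes: x right, y down, z forward; pixel columns grow to the right and rows downward; lengths in m; the calibration is good to about 2 mm. A picture is of the moment at which its call begins. There is no depth.
- ticket.sign_off(): hands the job in; it is judged then, once.
The state is a dict: "t": time; "q": joint angles; "qd": joint speeds; "tau": joint torques, N m; "tcp_pos": TCP position; "tool_rot": TCP orientation; "force": force on the tool from outside, world axes, zero at the start; "ft_torque": the same for the moment, N m; "finger_gap": opening from 0.0 (shut) to 1.0 (fully open); "gripper_force": force on a finger pad.
Only numpy, scipy, OpenCV 4.12 (cv2) and the standard library are available. Lean on these libraries where they do the work, as an engineer would, in place of code of your own. Each camera call takes 0.05 s, during which the arm holds its last target. There are 200 camera calls.

### The job

Get the marking station ready: lift the loose cover off every steel canister that has one, lay the covers knob up, side by side, flat on the floor of the shallow square tray nearest the robot, and stand all four open canisters upright each in the middle of a rubber pad of its own on the turntable. Only when all covers and canisters are in place, turn the damper handle on the extraction pipe a quarter turn to fully open, in line with the pipe. Leave the other things on the desk where they are, and put right anything that gets shifted.

Things in the scene. Friction and masses are not known exactly. Their poses are not given: they have to be found in the camera images.
- can0: stainless steel canister, a plain round cup 54 mm in outer diameter and 75 mm high, 3 mm wall, standing on the desk, most with a loose cover on top, the others already open. Origin at the centre of its underside, z up. All four are present
- cover0: loose aluminium cover of can0: disc 58 mm in diameter and 5 mm thick, a spigot below it (43 mm diameter, 8 mm deep) and a black round knob on top (20 mm diameter, 25 mm high, from 5 to 30 mm above the origin). Origin at the centre of the disc's underside, z up through the knob. Two to four covers exist; an absent one reads None
- can1: stainless steel canister, a plain round cup 54 mm in outer diameter and 75 mm high, 3 mm wall, standing on the desk, most with a loose cover on top, the others already open. Origin at the centre of its underside, z up. All four are present
- cover1: loose aluminium cover of can1: disc 58 mm in diameter and 5 mm thick, a spigot below it (43 mm diameter, 8 mm deep) and a black round knob on top (20 mm diameter, 25 mm high, from 5 to 30 mm above the origin). Origin at the centre of the disc's underside, z up through the knob. Two to four covers exist; an absent one reads None
- can2: stainless steel canister, a plain round cup 54 mm in outer diameter and 75 mm high, 3 mm wall, standing on the desk, most with a loose cover on top, the others already open. Origin at the centre of its underside, z up. All four are present
- cover2: loose aluminium cover of can2: disc 58 mm in diameter and 5 mm thick, a spigot below it (43 mm diameter, 8 mm deep) and a black round knob on top (20 mm diameter, 25 mm high, from 5 to 30 mm above the origin). Origin at the centre of the disc's underside, z up through the knob. Two to four covers exist; an absent one reads None
- can3: stainless steel canister, a plain round cup 54 mm in outer diameter and 75 mm high, 3 mm wall, standing on the desk, most with a loose cover on top, the others already open. Origin at the centre of its underside, z up. All four are present
- cover3: loose aluminium cover of can3: disc 58 mm in diameter and 5 mm thick, a spigot below it (43 mm diameter, 8 mm deep) and a black round knob on top (20 mm diameter, 25 mm high, from 5 to 30 mm above the origin). Origin at the centre of the disc's underside, z up through the knob. Two to four covers exist; an absent one reads None
- pad0 (a point): centre of the top face of one of the four black rubber pads (68 mm diameter, 3 mm thick) on the turntable; pad tops are 66 mm above the desk
- pad1 (a point): centre of the top face of one of the four black rubber pads (68 mm diameter, 3 mm thick) on the turntable; pad tops are 66 mm above the desk
- pad2 (a point): centre of the top face of one of the four black rubber pads (68 mm diameter, 3 mm thick) on the turntable; pad tops are 66 mm above the desk
- pad3 (a point): centre of the top face of one of the four black rubber pads (68 mm diameter, 3 mm thick) on the turntable; pad tops are 66 mm above the desk
- turntable: fixed turntable, left: white drive box with a round aluminium plate 330 mm in diameter whose top is 63 mm above the desk; it does not turn. Origin under its centre on the desk; the pads' centres are 90 mm from its axis
- tray: fixed shallow grey square tray, 158 x 158 mm outside, 22 mm high, walls and floor 4 to 5 mm thick, on the right. Origin at the centre of its underside, x and y along its sides
- damper (a joint): angle of the damper handle about its upright hinge on top of the extraction pipe: 0 = closed (handle across the pipe, pointing to the robot's left), 1.571 = fully open (in line with the pipe, pointing towards the robot); turns counter-clockwise from above as it opens, and stays where it is left
- damper_grip (a point): point 27 mm above the handle's underside, in the middle of the upright black round grip at the handle's end (16 mm diameter, its exposed height reaches from 17 mm below to 18 mm above this point), 85 mm from the hinge; 115 mm above the desk
- damper_hinge (a point): point on the upright hinge axis of the damper handle, at the same height as damper_grip
- cleaner: white cleaner bottle, 52 mm diameter, 140 mm high, not part of the job. Origin under its centre
- tape: roll of clear tape lying flat, 90 mm diameter, 24 mm high, not part of the job. Origin under its centre
- jar: closed jar, 70 mm diameter and 70 mm high, behind the others, not part of the job. Origin under its centre
- mouse: black computer mouse on its mat at far right, not part of the job. Origin under its centre
There are look-alikes about, which are no part of the job. What is shaped like the can3 but pink is not meant. What is shaped like the can2 but yellow is not meant.

How it is judged:
On the way, in this order (a step that is already met when the one before it is completed fails the run):
1. every cover lies in the tray and every canister stands open on a pad of its own, the damper not yet opened (((horizontal distance between can0 and pad0 below 0.013 m and z of can0 in the frame of pad0 between -0.004 and 0.004 m) or (horizontal distance between can0 and pad1 below 0.013 m and z of can0 in the frame of pad1 between -0.004 and 0.004 m) or (horizontal distance between can0 and pad2 below 0.013 m and z of can0 in the frame of pad2 between -0.004 and 0.004 m) or (horizontal distance between can0 and pad3 below 0.013 m and z of can0 in the frame of pad3 between -0.004 and 0.004 m)) and angle between each of can0, can1, can2, can3's own z axis and vertical below 0.1 rad and linear speed of each of can0, cover0, can1, cover1, can2, cover2, can3, cover3 below 0.03 m/s and x of cover0 in the frame of tray between -0.055 and 0.055 m and y of cover0 in the frame of tray between -0.055 and 0.055 m and z of each of cover0, cover1, cover2, cover3 in the frame of tray below 0.018 m and angle between each of cover0, cover1, cover2, cover3's own z axis and vertical below 0.15 rad and ((horizontal distance between can1 and pad0 below 0.013 m and z of can1 in the frame of pad0 between -0.004 and 0.004 m) or (horizontal distance between can1 and pad1 below 0.013 m and z of can1 in the frame of pad1 between -0.004 and 0.004 m) or (horizontal distance between can1 and pad2 below 0.013 m and z of can1 in the frame of pad2 between -0.004 and 0.004 m) or (horizontal distance between can1 and pad3 below 0.013 m and z of can1 in the frame of pad3 between -0.004 and 0.004 m)) and x of cover1 in the frame of tray between -0.055 and 0.055 m and y of cover1 in the frame of tray between -0.055 and 0.055 m and ((horizontal distance between can2 and pad0 below 0.013 m and z of can2 in the frame of pad0 between -0.004 and 0.004 m) or (horizontal distance between can2 and pad1 below 0.013 m and z of can2 in the frame of pad1 between -0.004 and 0.004 m) or (horizontal distance between can2 and pad2 below 0.013 m and z of can2 in the frame of pad2 between -0.004 and 0.004 m) or (horizontal distance between can2 and pad3 below 0.013 m and z of can2 in the frame of pad3 between -0.004 and 0.004 m)) and x of cover2 in the frame of tray between -0.055 and 0.055 m and y of cover2 in the frame of tray between -0.055 and 0.055 m and ((horizontal distance between can3 and pad0 below 0.013 m and z of can3 in the frame of pad0 between -0.004 and 0.004 m) or (horizontal distance between can3 and pad1 below 0.013 m and z of can3 in the frame of pad1 between -0.004 and 0.004 m) or (horizontal distance between can3 and pad2 below 0.013 m and z of can3 in the frame of pad2 between -0.004 and 0.004 m) or (horizontal distance between can3 and pad3 below 0.013 m and z of can3 in the frame of pad3 between -0.004 and 0.004 m)) and x of cover3 in the frame of tray between -0.055 and 0.055 m and y of cover3 in the frame of tray between -0.055 and 0.055 m), for 0.2 s.
2. the damper is fully open (value of joint damper above 1.42 rad), for 0.2 s.
At the end, for the whole second after the job is handed in: every canister stands upright (within 0.1 rad), at rest, on the top of a pad, its axis within 13 mm of the pad's centre; every present cover lies knob up (within 0.15 rad) on the tray's floor; the damper stands beyond 1.42 rad (all of step 1 and value of joint damper above 1.42 rad); the robot touches nothing.
It fails at once if a bystander (cleaner bottle, tape roll, jar, mouse) is shifted by more than 40 mm or tipped over (distance of any of cleaner, tape, jar, mouse from where it was at the start of the episode above 0.04 m or angle between any of cleaner, tape, jar, mouse's own z axis and vertical above 0.5 rad).
Of cover0, cover1, cover2, cover3 only 2 to 4 are there at a start; the rules pass over those that are not, and their reading is None.
At some moment in a run one of can0, can1, can2, can3 may be knocked a few centimetres aside while the robot is not near it.
It also fails if it takes over 210 s, if anything falls off the work surface, if the arm or the gripper's body presses on something with over 40 N, if the wrist force passes 120 N, or if a joint passes its speed limit or range.

## Working session

There is one attempt and no reset: what is moved stays moved. The work goes in short steps, Python scripts to look and compute and a tool call to move; the robot and the scene stay as the last step left them, time stands still between calls to the robot, and variables do not carry over. Pictures are saved under pics/ and viewed, at most 14 in all, crops included, and the job is handed in when it is done.

Besides the shell and the picture viewer there is one more tool, called after "Emit:" in YAML: its name, and indented under it one key for each argument. move_arm: Moves the arm, as the interface text tells. Its arguments: {"type":"object","properties":{"commands":{"type":"string"},"grip_force":{"type":"number"}},"required":["commands"]}

```bash
ls; mkdir -p pics
cat > h.py <<'E'
import numpy as np, cv2
from station import telemetry, snapshot, ticket
from scipy.spatial.transform import Rotation as R
def ray(s,u,v):
    x=(u-s['cx'])/s['fx']; y=(v-s['cy'])/s['fy']; p=np.array([x,y]); q=p.copy()
    for _ in range(20): q=p/(1+s['k1']*(q@q))
    P=np.array(s['pose']); return P[:3,3], P[:3,:3]@np.array([q[0],q[1],1.])
def onz(s,u,v,z):
    o,d=ray(s,u,v); return o+d*(z-o[2])/d[2]
def proj(s,X):
    P=np.array(s['pose']); c=P[:3,:3].T@(np.array(X)-P[:3,3]); q=c[:2]/c[2]; q=q*(1+s['k1']*(q@q))
    return np.array([q[0]*s['fx']+s['cx'],q[1]*s['fy']+s['cy']])
def save(s,n): cv2.imwrite('pics/'+n+'.png',s['image'][:,:,::-1])
E
python3 - <<'E'
from h import *
for n in ['side','top','wrist']:
    s=snapshot(n); save(s,n+'0'); print(n,s['fx'],s['cx'],s['cy'],s['k1'],np.round(s['pose'],3).tolist())
t=telemetry.sense(); print(t)
E
```

```text
pics
side 448.53572930209816 314.99384677818716 231.79218622699125 -0.053639983296237814 [[-0.992, -0.085, 0.088, 0.47], [-0.121, 0.598, -0.793, 0.671], [0.015, -0.797, -0.603, 0.687], [0.0, 0.0, 0.0, 1.0]]
top 469.5753188688211 321.96042734539236 241.91480491638688 -0.08660668137562517 [[0.002, -0.992, 0.127, 0.425], [-1.0, -0.003, -0.008, -0.097], [0.009, -0.127, -0.992, 1.218], [0.0, 0.0, 0.0, 1.0]]
wrist 391.2160206094334 319.1966678385076 243.27452685651184 -0.034597680989102486 [[0.332, 0.904, 0.27, 0.138], [0.943, -0.317, -0.098, 0.613], [-0.003, 0.288, -0.958, 0.373], [0.0, 0.0, 0.0, 1.0]]
{'t': 0.15, 'q': array([ 1.05345639e+00,  5.28255927e-01,  1.43363933e+00,  5.48061138e-06,
        1.18136812e+00, -1.78552803e-01]), 'qd': array([-0.00032569, -0.00170568, -0.00136616, -0.00019508, -0.00135462,
       -0.00102991]), 'tau': array([ 1.18997574e-03, -4.42744589e+01, -1.78278065e+01, -2.25257140e-04,
        5.67117735e-03,  2.12734312e-05]), 'tcp_pos': array([0.20743771, 0.58898338, 0.2305464 ]), 'tool_rot': array([ 1.68585593e-01,  9.85686664e-01, -7.84439656e-04, -2.87214394e-04]), 'force': array([ 0.63841343,  0.34541889, -0.60537559]), 'ft_torque': array([0.0050978 , 0.01468731, 0.00900775]), 'gripper_force': 0.0, 'finger_gap': 0.9970906938090763}
```

View pics/top0.png

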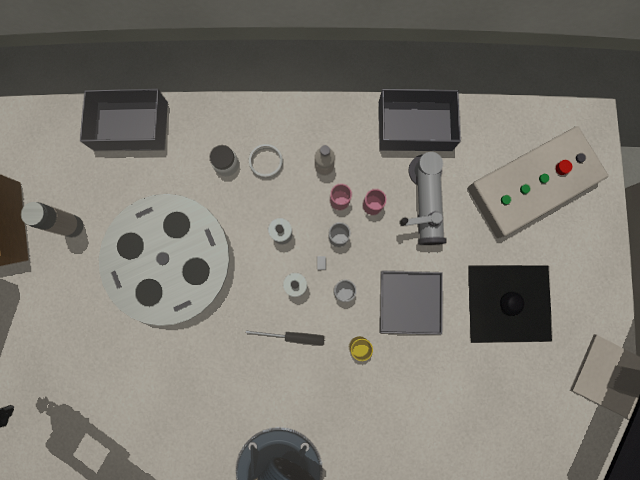

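View pics/side0.png

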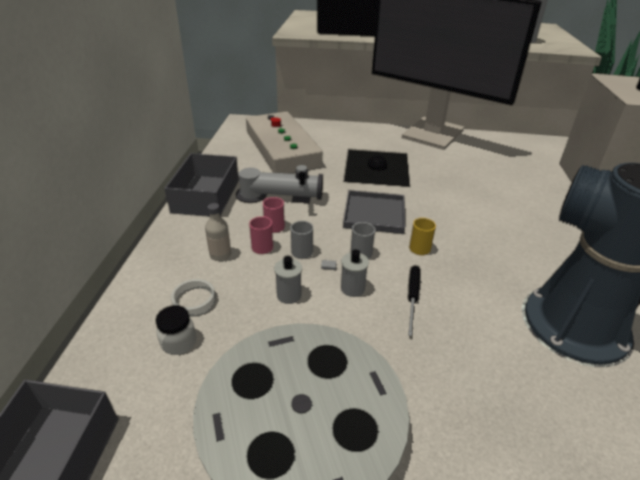

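Run:
```python
from h import *
s=snapshot('top'); im=s['image']
c=cv2.resize(im[140:370,200:460],None,fx=3,fy=2.6*3/2.6,interpolation=cv2.INTER_CUBIC)[:, :780]
c=cv2.resize(c,(678,600)); cv2.imwrite('pics/crop1.png',c[:,:,::-1])
for n,u,v,z in [('cA knob',280,229,.105),('cB knob',296,285,.105),('oA',339,231,.075),('oB',345,288,.075),('tray',411,302,.02),('grip',404,222,.133),('hinge',435,218,.11),('tt',163,258,.065),('p',130,246,.066),('p',176,224,.066),('p',196,271,.066),('p',149,292,.066)]:
    print(n,onz(s,u,v,z).round(3))
g=cv2.cvtColor(im,cv2.COLOR_RGB2GRAY)
m=(g<60).astype(np.uint8)
n,l,st,ce=cv2.connectedComponentsWithStats(m)
for i in range(1,n):
    if 60<st[i,4]<3000: print(st[i],ce[i].round(1),onz(s,*ce[i],.066).round(4))
```

```text
cA knob [ 0.598 -0.006  0.105]
cB knob [ 0.465 -0.045  0.105]
oA [ 0.598 -0.148  0.075]
oB [ 0.459 -0.163  0.075]
tray [ 0.425 -0.334  0.02 ]
grip [ 0.612 -0.299  0.133]
hinge [ 0.626 -0.379  0.11 ]
tt [0.531 0.288 0.065]
p [0.561 0.373 0.066]
p [0.617 0.259 0.066]
p [0.499 0.204 0.066]
p [0.447 0.319 0.066]
[  83   89   85   61 1100] [139.3 134. ] [0.8529 0.3668 0.066 ]
[  81   90   76   49 1748] [112.1 105.9] [0.9313 0.4455 0.066 ]
[ 376   90   84   50 1618] [425.2 103.3] [ 0.9376 -0.3754  0.066 ]
[379  93  80  58 906] [410.3 140.3] [ 0.8361 -0.3328  0.066 ]
[556 160  16  15 121] [562.8 167.5] [ 0.7695 -0.734   0.066 ]
[410 162  13  23  65] [416.4 173.1] [ 0.7491 -0.346   0.066 ]
[   0  175   28   91 1990] [ 11.2 222.9] [0.6196 0.6948 0.066 ]
[ 30 204  26  26 288] [ 46.7 218.8] [0.6301 0.5977 0.066 ]
[ 69 216  14  21 111] [ 77.5 227.3] [0.608  0.5133 0.066 ]
[117 233  26  26 230] [127.4 246.4] [0.5599 0.3799 0.066 ]
[418 238  28   7 112] [430.3 241.9] [ 0.5732 -0.3763  0.066 ]
[183 258  26  27 112] [194.2 271.9] [0.497  0.2082 0.066 ]
[384 273  58  60 126] [425.5 287.3] [ 0.4605 -0.3613  0.066 ]
[136 279  26  27 250] [147.7 290.5] [0.4505 0.323  0.066 ]
[285 333  39  12 205] [306.2 338.9] [ 0.3359 -0.0687  0.066 ]
[ 604  367   36  113 2121] [627.6 431.7] [ 0.0958 -0.8719  0.066 ]
[  0 405  14  22 198] [  5.1 414.8] [0.1373 0.6802 0.066 ]
[ 248  444   74   36 2035] [282.1 463.7] [ 0.0407 -0.0126  0.066 ]
```

View pics/crop1.png

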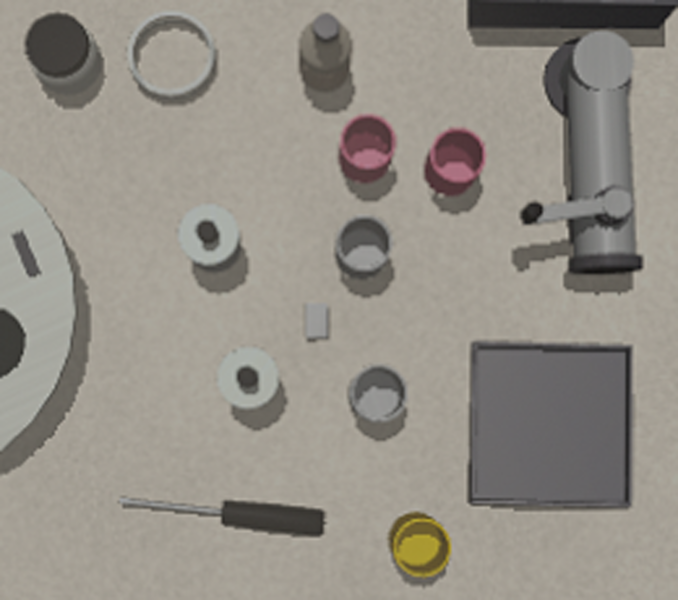

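```bash
cat >> h.py <<'E'
def circ(s,u,v,z,rad,w=26):
    """Hough circle of radius rad (m) at height z near pixel u,v -> world centre"""
    k=6; x0,y0=int(u)-w,int(v)-w
    g=cv2.cvtColor(s['image'],cv2.COLOR_RGB2GRAY)[y0:y0+2*w,x0:x0+2*w]
    g=cv2.GaussianBlur(cv2.resize(g,None,fx=k,fy=k,interpolation=cv2.INTER_CUBIC),(0,0),3)
    c=onz(s,u,v,z); r=k*np.linalg.norm(proj(s,c+[rad,0,0])-proj(s,c-[rad,0,0]))/2
    h=cv2.HoughCircles(g,cv2.HOUGH_GRADIENT_ALT if 0 else cv2.HOUGH_GRADIENT,1,300,param1=60,param2=8,minRadius=int(r*.92),maxRadius=int(r*1.08))
    if h is None: return None
    a=h[0,0]; p=((a[0]+.5)/k-.5+x0,(a[1]+.5)/k-.5+y0); return np.round(p,1),onz(s,*p,z).round(4)
E
python3 - <<'E'
from h import *
s=snapshot('top')
for n,u,v,z,r in [('cA disc',281,231,.080,.029),('cB disc',296,287,.080,.029),('oA',339,233,.075,.027),('oB',345,290,.075,.027),('p0',130,246,.066,.034),('p1',176,224,.066,.034),('p2',196,271,.066,.034),('p3',149,292,.066,.034)]:
    print(n,circ(s,u,v,z,r))
s=snapshot('side')
for n,u,v,z,r in [('p',252,381,.066,.034),('p',327,362,.066,.034),('p',355,430,.066,.034),('p',271,455,.066,.034),('knobA',288,261,.105,.01),('knobB',355,256,.105,0.01),('oA',302,230,.075,0),('oB',363,231,.075,0),('grip',302,170,.133,0),('tray',375,211,.01,0)]:
    print(n,onz(s,u,v,z).round(3))
E
```

```text
cA disc (array([284., 241.], dtype=float32), array([ 0.5726, -0.0137,  0.08  ]))
cB disc (array([294.5, 283.8], dtype=float32), array([ 0.4683, -0.0402,  0.08  ]))
oA (array([338.5, 232.8], dtype=float32), array([ 0.5939, -0.1472,  0.075 ]))
oB (array([344.3, 290.2], dtype=float32), array([ 0.4534, -0.1609,  0.075 ]))
p0 (array([130. , 245.8], dtype=float32), array([0.5613, 0.3732, 0.066 ]))
p1 (array([176. , 224.5], dtype=float32), array([0.6153, 0.2584, 0.066 ]))
p2 (array([195.5, 271. ], dtype=float32), array([0.4993, 0.205 , 0.066 ]))
p3 (array([148.5, 292.2], dtype=float32), array([0.4464, 0.3207, 0.066 ]))
p [0.612 0.262 0.066]
p [0.497 0.209 0.066]
p [0.444 0.324 0.066]
p [0.559 0.376 0.066]
knobA [0.596 0.009 0.105]
knobB [ 0.465 -0.025  0.105]
oA [ 0.589 -0.135  0.075]
oB [ 0.451 -0.151  0.075]
grip [ 0.614 -0.306  0.133]
tray [ 0.421 -0.332  0.01 ]
```

Emit:
move_arm:
  commands: "-48 -36 0 0 0 -6 1; -96 -72 0 0 0 -12 1; -144 -108 0 0 0 -19.4 1; -192 -144 0 0 0 -19.4 1; -239 -181 0 0 0 -19.4 1"
  grip_force: 40

```text
t: 0.92
tcp_pos: [0.3741, 0.3378, 0.2316]
tool_rot: [-0.0, 1.0, 0.0, 0.0]
force: [1.4, 0.3, -0.3]
finger_gap: 0.999
gripper_force: 0.0
```

Emit:
move_arm:
  commands: "-33 -50 0 0 0 0 1; -66 -100 0 0 0 0 1; -99 -150 0 0 0 0 1; -132 -200 0 0 0 0 1; -165 -250 0 0 0 0 1"

```text
t: 1.55
tcp_pos: [0.5389, 0.0875, 0.2315]
tool_rot: [0.0, 1.0, 0.0, 0.0]
force: [0.7, 0.9, -0.6]
finger_gap: 1.001
gripper_force: 0.0
```

Emit:
move_arm:
  commands: "-30 -46 0 0 0 0 1; -60 -93 0 0 0 0 1; -60 -93 0 0 0 0 1; -60 -93 0 0 0 0 1; -60 -93 0 0 0 0 1"

```text
t: 2.17
tcp_pos: [0.5968, -0.0023, 0.2312]
tool_rot: [-0.001, 1.0, 0.0, -0.001]
force: [0.1, -0.2, 0.2]
finger_gap: 0.995
gripper_force: 0.0
```

```bash
cat >> h.py <<'E'
def delta(X,yaw=90):
    """tool-frame shift (mm) and rotvec (deg) to TCP at X, tool down, tool y at world angle yaw"""
    t=telemetry.sense(); r=R.from_quat(t['tool_rot']); a=np.radians(yaw)
    y=np.array([np.cos(a),np.sin(a),0]); z=np.array([0,0,-1.]); T=R.from_matrix(np.c_[np.cross(y,z),y,z])
    print('tcp',t['tcp_pos'].round(4),'gap',round(t['finger_gap'],3),'t',round(t['t'],2),'d',(r.inv().apply(np.array(X)-t['tcp_pos'])*1000).round(1),(r.inv()*T).as_rotvec(degrees=True).round(2))
E
python3 - <<'E'
from h import *
delta([.597,-.004,.231])
s=snapshot('wrist'); save(s,'w1')
print(proj(s,[.597,-.004,.105]),np.round(s['pose'],3).tolist())
E
```

```text
tcp [ 0.5968 -0.0023  0.2312] gap 0.995 t 2.17 d [-0.2 -1.7  0.2] [ 0.03 -0.07  0.08]
[317.70970671 234.05081854] [[-0.002, 0.958, 0.286, 0.524], [1.0, 0.002, 0.0, -0.003], [-0.0, 0.286, -0.958, 0.374], [0.0, 0.0, 0.0, 1.0]]
```

View pics/w1.png

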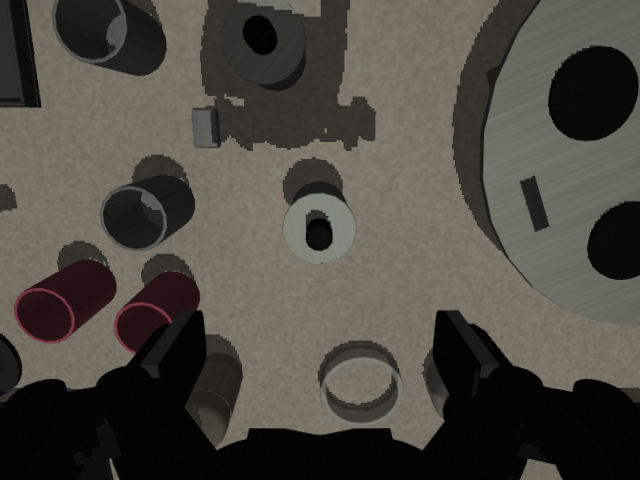

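Emit:
move_arm:
  commands: "0 0 50 0 0 0 1; 0 0 100 0 0 0 1; 0 0 130 0 0 0 1; 0 0 147 0 0 0 1; 0 0 147 0 0 0 1"

```text
t: 2.85
tcp_pos: [0.5972, -0.0029, 0.0837]
tool_rot: [-0.0, 1.0, 0.0, -0.001]
force: [0.2, -0.6, 0.6]
finger_gap: 0.996
gripper_force: 0.0
```

Emit:
move_arm:
  commands: "0 0 0 0 0 0 -1; 0 0 0 0 0 0 -1; 0 0 0 0 0 0 -1; 0 0 0 0 0 0 -1; 0 0 0 0 0 0 -1"

```text
t: 3.48
tcp_pos: [0.5984, -0.0039, 0.0852]
tool_rot: [0.0, 1.0, -0.0, 0.001]
force: [-0.7, -0.3, 6.4]
finger_gap: 0.219
gripper_force: 39.1
```

Emit:
move_arm:
  commands: "0 0 0 0 0 0 -1; 0 0 -20 0 0 0 -1; 0 0 -50 0 0 0 -1; 0 0 -80 0 0 0 -1; 0 0 -100 0 0 0 -1"

```text
t: 4.1
tcp_pos: [0.5981, -0.0038, 0.1854]
tool_rot: [0.0, 1.0, -0.0, 0.0]
force: [0.3, 0.3, -1.4]
finger_gap: 0.216
gripper_force: 39.1
```

Emit:
move_arm:
  commands: "24 -56 0 0 0 0 -1; 48 -112 0 0 0 0 -1; 72 -168 0 0 0 0 -1; 96 -224 0 0 0 0 -1; 120 -280 0 0 0 0 -1"

```text
t: 4.72
tcp_pos: [0.4767, -0.2853, 0.184]
tool_rot: [0.0, 1.0, 0.0, -0.0]
force: [0.9, -1.1, -0.4]
finger_gap: 0.217
gripper_force: 39.1
```

Emit:
move_arm:
  commands: "21 -50 0 0 0 0 -1; 21 -50 0 0 0 0 -1; 21 -50 50 0 0 0 -1; 21 -50 90 0 0 0 -1; 21 -50 120 0 0 0 -1"

```text
t: 5.35
tcp_pos: [0.4564, -0.3317, 0.0624]
tool_rot: [-0.0, 1.0, 0.001, -0.001]
force: [-0.7, 0.0, -0.7]
finger_gap: 0.213
gripper_force: 39.2
```

Emit:
move_arm:
  commands: "0 0 0 0 0 0 -1; 0 0 15 0 0 0 -1; 0 0 30 0 0 0 -1; 0 0 38 0 0 0 -1; 0 0 38 0 0 0 -1"

```text
t: 5.98
tcp_pos: [0.4565, -0.3334, 0.0258]
tool_rot: [0.0, 1.0, 0.0, -0.0]
force: [0.0, -0.1, -0.5]
finger_gap: 0.219
gripper_force: 39.2
```

Run:
```python
from h import *
delta([.457,-.334,.025])
s=snapshot('side'); save(s,'s1')
c=cv2.resize(s['image'][130:330,220:470],None,fx=3,fy=3,interpolation=cv2.INTER_CUBIC); cv2.imwrite('pics/s1c.png',c[:,:,::-1])
```

```text
tcp [ 0.4565 -0.3334  0.0258] gap 0.219 t 5.97 d [-0.5 -0.6  0.8] [ 0.05 -0.04 -0.02]
```

View pics/s1c.png

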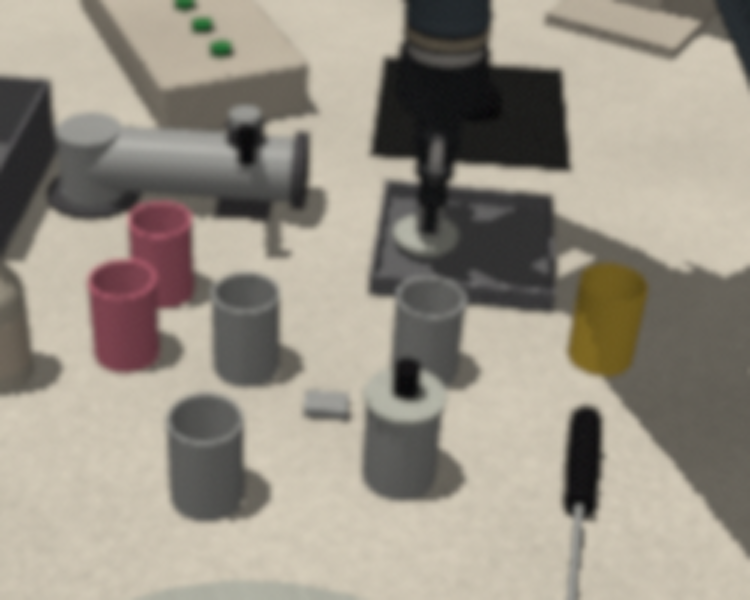

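Emit:
move_arm:
  commands: "0 0 2 0 0 0 -1; 0 0 2 0 0 0 0.3; 0 0 2 0 0 0 0.3; 0 0 2 0 0 0 0.3; 0 0 2 0 0 0 0.3"

```text
t: 6.65
tcp_pos: [0.4568, -0.3337, 0.0244]
tool_rot: [0.0, 1.0, -0.0, 0.0]
force: [0.3, -0.9, -0.0]
finger_gap: 0.65
gripper_force: 0.0
```

Emit:
move_arm:
  commands: "0 0 -50 0 0 0 0.3; 0 0 -110 0 0 0 0.3; 0 0 -170 0 0 0 1; 0 0 -205 0 0 0 1; 0 0 -205 0 0 0 1"

```text
t: 7.28
tcp_pos: [0.4582, -0.3351, 0.2329]
tool_rot: [0.0, 1.0, -0.003, 0.003]
force: [0.4, -0.9, -0.0]
finger_gap: 0.998
gripper_force: 0.0
```

Emit:
move_arm:
  commands: "-9 60 0 0 0 0 1; -9 120 0 0 0 0 1; -9 180 0 0 0 0 1; -9 240 0 0 0 0 1; -9 291 0 0 0 0 1"

```text
t: 7.9
tcp_pos: [0.4643, -0.0402, 0.2279]
tool_rot: [-0.0, 1.0, 0.001, -0.002]
force: [0.9, 0.7, 1.0]
finger_gap: 1.002
gripper_force: 0.0
```

Run:
```python
from h import *
delta([.465,-.042,.087])
s=snapshot('wrist'); save(s,'w2')
g=s['image'].max(2)
m=(g<40).astype(np.uint8); m[320:]=0
n,l,st,ce=cv2.connectedComponentsWithStats(m)
for i in range(1,n):
    if st[i,4]>150: print(st[i],ce[i].round(1),onz(s,*ce[i],.105).round(4))
print(proj(s,[.465,-.042,.105]))
```

```text
tcp [ 0.4643 -0.0402  0.2279] gap 1.002 t 7.9 d [ -1.1  -1.9 140.9] [ 0.07 -0.18  0.01]
[  49    0   54   45 1377] [74.  23.9] [ 0.3282 -0.1931  0.105 ]
[120   0  42  39 832] [141.5  15.1] [ 0.3241 -0.1499  0.105 ]
[ 231   33  122   44 3953] [289.9  55.2] [ 0.3477 -0.0591  0.105 ]
[   0   75  101  177 3470] [ 69.5 176.4] [ 0.4225 -0.2116  0.105 ]
[ 505  122  135  198 1521] [541.5 216.5] [0.4505 0.1153 0.105 ]
[ 155  166   63   65 1549] [196.5 189.4] [ 0.4318 -0.1246  0.105 ]
[  0 168  46  59 567] [ 28.9 190. ] [ 0.4317 -0.2423  0.105 ]
[ 131  180   60   60 2505] [158.7 211.3] [ 0.447  -0.1525  0.105 ]
[291 180  53  22 471] [316.9 188.6] [ 0.4313 -0.0424  0.105 ]
[  0 195  15  23 274] [  5.9 205.8] [ 0.4427 -0.2615  0.105 ]
[305 217  27  33 721] [317.7 233. ] [ 0.4626 -0.0419  0.105 ]
[ 568  222   72   77 4457] [606.2 260.4] [0.4832 0.1693 0.105 ]
[175 304  64  16 701] [207.9 313.4] [ 0.5251 -0.1244  0.105 ]
[335 311  41   9 274] [355.  315.7] [ 0.5268 -0.0139  0.105 ]
[436 311  29   9 225] [448.7 315.3] [0.5267 0.0568 0.105 ]
[317.50144008 236.2322922 ]
```

View pics/w2.png

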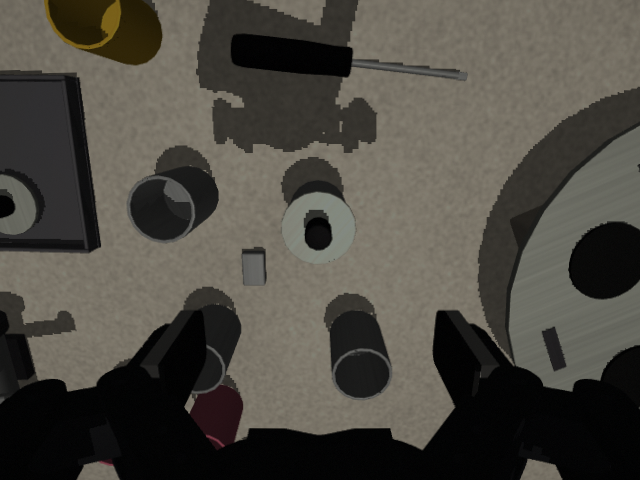

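Emit:
move_arm:
  commands: "-1 -2 50 0 0 0 1; -1 -2 100 0 0 0 1; -1 -2 130 0 0 0 1; -1 -2 142 0 0 0 1; -1 -2 142 0 0 0 1"

```text
t: 8.57
tcp_pos: [0.4662, -0.0447, 0.0865]
tool_rot: [0.0, 1.0, 0.0, -0.001]
force: [-0.1, -0.1, -0.2]
finger_gap: 1.003
gripper_force: 0.0
```

Emit:
move_arm:
  commands: "0 0 0 0 0 0 -1; 0 0 0 0 0 0 -1; 0 0 0 0 0 0 -1; 0 0 0 0 0 0 -1; 0 0 0 0 0 0 -1"

```text
t: 9.2
tcp_pos: [0.4672, -0.0445, 0.088]
tool_rot: [0.0, 1.0, 0.0, 0.001]
force: [-1.0, 1.9, 6.1]
finger_gap: 0.219
gripper_force: 39.0
```

Emit:
move_arm:
  commands: "0 0 0 0 0 0 -1; 0 0 -20 0 0 0 -1; 0 0 -50 0 0 0 -1; 0 0 -80 0 0 0 -1; 0 0 -100 0 0 0 -1"

```text
t: 9.82
tcp_pos: [0.4671, -0.0448, 0.1886]
tool_rot: [-0.0, 1.0, -0.0, 0.001]
force: [-0.6, 0.3, -0.7]
finger_gap: 0.218
gripper_force: 39.1
```

Emit:
move_arm:
  commands: "15 -58 0 0 0 0 -1; 30 -117 0 0 0 0 -1; 45 -175 0 0 0 0 -1; 60 -233 0 0 0 0 -1; 76 -292 0 0 0 0 -1"

```text
t: 10.45
tcp_pos: [0.3899, -0.3384, 0.1872]
tool_rot: [0.0, 1.0, 0.0, -0.0]
force: [0.4, 0.4, -0.0]
finger_gap: 0.213
gripper_force: 39.1
```

Emit:
move_arm:
  commands: "0 0 0 0 0 0 -1; 0 0 50 0 0 0 -1; 0 0 90 0 0 0 -1; 0 0 120 0 0 0 -1; 0 0 120 0 0 0 -1"

```text
t: 11.08
tcp_pos: [0.3896, -0.334, 0.0654]
tool_rot: [-0.0, 1.0, 0.003, -0.002]
force: [0.3, -0.9, 0.1]
finger_gap: 0.215
gripper_force: 39.2
```

Emit:
move_arm:
  commands: "0 0 0 0 0 0 -1; 0 0 15 0 0 0 -1; 0 0 30 0 0 0 -1; 0 0 40 0 0 0 -1; 0 0 40 0 0 0 -1"

```text
t: 11.7
tcp_pos: [0.3903, -0.3361, 0.0263]
tool_rot: [0.0, 1.0, 0.001, -0.001]
force: [-0.2, 1.1, -0.3]
finger_gap: 0.215
gripper_force: 39.2
```

Emit:
move_arm:
  commands: "0 0 2 0 0 0 -1; 0 0 2 0 0 0 0.3; 0 0 2 0 0 0 0.3; 0 0 2 0 0 0 0.3; 0 0 2 0 0 0 0.3"

```text
t: 12.32
tcp_pos: [0.3909, -0.3367, 0.0255]
tool_rot: [0.0, 1.0, -0.0, 0.0]
force: [0.1, 0.3, -0.6]
finger_gap: 0.651
gripper_force: 0.0
```

Emit:
move_arm:
  commands: "0 0 -50 0 0 0 0.3; 0 0 -110 0 0 0 0.3; 0 0 -170 0 0 0 1; 0 0 -205 0 0 0 1; 0 0 -205 0 0 0 1"

```text
t: 12.95
tcp_pos: [0.392, -0.3381, 0.2336]
tool_rot: [-0.0, 1.0, -0.003, 0.002]
force: [0.0, -0.2, -0.1]
finger_gap: 0.997
gripper_force: 0.0
```

Emit:
move_arm:
  commands: "-12 60 0 0 0 0 1; -25 120 0 0 0 0 1; -30 140 0 0 0 0 1; -30 140 0 0 0 0 1; -30 140 0 0 0 0 1"

```text
t: 13.58
tcp_pos: [0.4207, -0.1974, 0.2297]
tool_rot: [0.0, 1.0, 0.0, -0.0]
force: [-0.4, 0.4, 0.4]
finger_gap: 1.002
gripper_force: 0.0
```

Run:
```python
from h import *
delta([.453,-.161,.23])
s=snapshot('wrist'); save(s,'w3')
a=s['image'].copy(); 
t=snapshot('top'); b=cv2.resize(t['image'][180:380,250:450],(480,480),interpolation=cv2.INTER_CUBIC)
cv2.imwrite('pics/w3t.png',np.hstack([cv2.resize(a,(480,360)),cv2.resize(b,(360,360))])[:,:800,::-1])
```

```text
tcp [ 0.4207 -0.1974  0.2297] gap 1.002 t 13.57 d [-32.3  36.4  -0.3] [ 0.   -0.04 -0.02]
```

View pics/w3t.png

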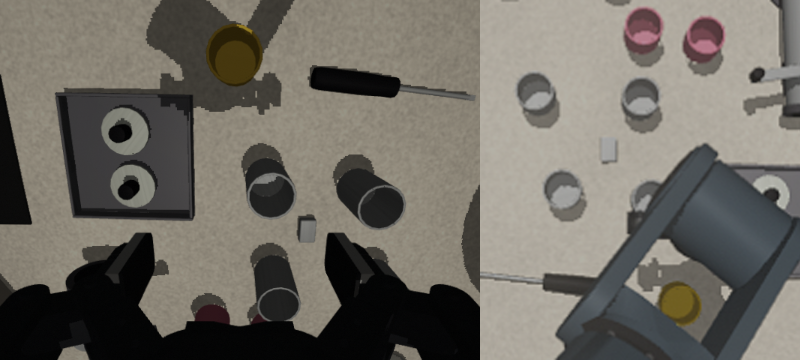

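Run:
```python
from h import *
s=snapshot('wrist')
for u,v in [(361,260),(508,276),(371,406)]:
    print(onz(s,u,v,.075).round(4), circ(s,u,v,.075,.027,45))
```

```text
[ 0.4506 -0.165   0.075 ] (array([362. , 259.3], dtype=float32), array([ 0.45  , -0.1643,  0.075 ]))
[ 0.4647 -0.0437  0.075 ] (array([505.8, 270.3], dtype=float32), array([ 0.4597, -0.0462,  0.075 ]))
[ 0.5917 -0.1515  0.075 ] (array([374.2, 410.2], dtype=float32), array([ 0.5964, -0.1484,  0.075 ]))
```

Emit:
move_arm:
  commands: "-31 34 0 0 0 0 1; -31 34 60 0 0 0 1; -31 34 110 0 0 0 1; -31 34 130 0 0 0 1; -31 34 130 0 0 0 1"

```text
t: 14.35
tcp_pos: [0.4509, -0.163, 0.0987]
tool_rot: [0.001, 1.0, 0.001, -0.002]
force: [0.2, -0.5, -0.1]
finger_gap: 0.998
gripper_force: 0.0
```

Emit:
move_arm:
  commands: "0 0 30 0 0 0 1; 0 0 60 0 0 0 1; 0 0 72 0 0 0 1; 0 0 72 0 0 0 1; 0 0 72 0 0 0 1"

```text
t: 14.98
tcp_pos: [0.4526, -0.1633, 0.0293]
tool_rot: [0.0, 1.0, -0.001, 0.001]
force: [0.4, -0.1, 0.8]
finger_gap: 1.0
gripper_force: 0.0
```

Emit:
move_arm:
  commands: "0 0 0 0 0 0 -1; 0 0 0 0 0 0 -1; 0 0 0 0 0 0 -1; 0 0 0 0 0 0 -1; 0 0 0 0 0 0 -1"

```text
t: 15.6
tcp_pos: [0.4523, -0.163, 0.0293]
tool_rot: [0.0, 1.0, -0.0, 0.001]
force: [-0.7, 0.2, 6.0]
finger_gap: 0.632
gripper_force: 41.2
```

Emit:
move_arm:
  commands: "0 0 -20 0 0 0 -1; 0 0 -60 0 0 0 -1; 0 0 -110 0 0 0 -1; 0 0 -170 0 0 0 -1; 0 0 -170 0 0 0 -1"

```text
t: 16.23
tcp_pos: [0.4544, -0.1642, 0.2027]
tool_rot: [-0.0, 1.0, -0.003, 0.005]
force: [0.9, -0.6, -1.7]
finger_gap: 0.628
gripper_force: 42.9
```

Run:
```python
from h import *
delta([.498,.207,.2])
s=snapshot('wrist'); save(s,'w4')
a=s['image'].copy(); 
t=snapshot('side')
cv2.imwrite('pics/w4t.png',np.hstack([cv2.resize(a,(400,300)),cv2.resize(t['image'],(400,300))])[:,:,::-1])
```

```text
tcp [ 0.4544 -0.1642  0.2027] gap 0.628 t 16.23 d [-43.6 371.2   0.9] [-0.35  0.54  0.01]
```

View pics/w4t.png

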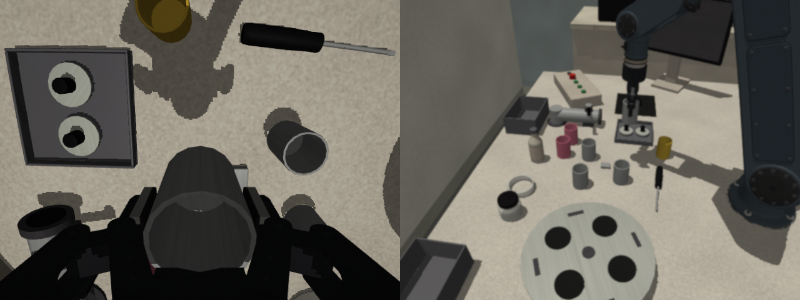

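Emit:
move_arm:
  commands: "-7 61 0 0 0 0 -1; -14 122 0 0 0 0 -1; -22 183 0 0 0 0 -1; -29 244 0 0 0 0 -1; -36 305 0 0 0 0 -1"

```text
t: 16.95
tcp_pos: [0.4862, 0.1441, 0.1959]
tool_rot: [0.0, 1.0, -0.0, -0.003]
force: [1.0, -0.4, -1.8]
finger_gap: 0.629
gripper_force: 43.1
```

Emit:
move_arm:
  commands: "-8 65 0 0 0 0 -1; -8 65 0 0 0 0 -1; -8 65 30 0 0 0 -1; -8 65 60 0 0 0 -1; -8 65 80 0 0 0 -1"

```text
t: 17.58
tcp_pos: [0.4934, 0.2059, 0.115]
tool_rot: [0.0, 1.0, -0.001, -0.003]
force: [-0.3, -0.3, -2.3]
finger_gap: 0.621
gripper_force: 43.4
```

Emit:
move_arm:
  commands: "0 0 0 0 0 0 -1; 0 0 10 0 0 0 -1; 0 0 18 0 0 0 -1; 0 0 24 0 0 0 -1; 0 0 24 0 0 0 -1"

```text
t: 18.2
tcp_pos: [0.496, 0.2072, 0.0953]
tool_rot: [-0.0, 1.0, -0.0, 0.0]
force: [-2.2, -1.1, 4.6]
finger_gap: 0.629
gripper_force: 44.0
```

Emit:
move_arm:
  commands: "0 0 0 0 0 0 1; 0 0 0 0 0 0 1; 0 0 0 0 0 0 1; 0 0 0 0 0 0 1; 0 0 0 0 0 0 1"

```text
t: 18.82
tcp_pos: [0.4959, 0.2073, 0.0942]
tool_rot: [0.0, 1.0, -0.0, -0.0]
force: [-0.3, -1.1, -0.2]
finger_gap: 0.999
gripper_force: 0.0
```

Emit:
move_arm:
  commands: "0 0 -40 0 0 0 1; 0 0 -90 0 0 0 1; 0 0 -140 0 0 0 1; 0 0 -140 0 0 0 1; 0 0 -140 0 0 0 1"

```text
t: 19.45
tcp_pos: [0.4952, 0.2072, 0.2339]
tool_rot: [0.0, 1.0, -0.0, -0.0]
force: [-0.4, 0.7, -0.7]
finger_gap: 1.002
gripper_force: 0.0
```

Emit:
move_arm:
  commands: "7 -60 0 0 0 0 1; 15 -120 0 0 0 0 1; 22 -180 0 0 0 0 1; 30 -251 0 0 0 0 1; 30 -251 0 0 0 0 1"

```text
t: 20.08
tcp_pos: [0.4646, -0.0468, 0.2326]
tool_rot: [0.003, 1.0, 0.0, -0.002]
force: [-0.7, 0.6, 0.6]
finger_gap: 0.999
gripper_force: 0.0
```

```bash
cat >> h.py <<'E'
def two(name):
    w=snapshot('wrist'); t=snapshot('top'); save(w,name+'w'); save(t,name+'t')
    cv2.imwrite('pics/'+name+'.png',np.hstack([cv2.resize(w['image'],(400,300)),cv2.resize(t['image'][120:390,90:450],(400,300),interpolation=cv2.INTER_CUBIC)])[:,:,::-1])
    return w,t
E
python3 - <<'E'
from h import *
w,t=two('p5')
print(circ(t,*proj(t,[.498,.207,.141]),.141,.027))
u,v=proj(w,[.465,-.043,.075]); print(u,v,circ(w,u,v,.075,.027,55))
delta([.465,-.043,.029])
E
```

```text
(array([185. , 268.8], dtype=float32), array([0.4994, 0.21  , 0.141 ]))
324.8052049428603 224.25303240671425 (array([325.7, 222.5], dtype=float32), array([ 0.4636, -0.0423,  0.075 ]))
tcp [ 0.4649 -0.0443  0.2329] gap 0.998 t 20.18 d [ -0.8   1.  203.9] [ 0.09 -0.19 -0.19]
```

View pics/p5.png

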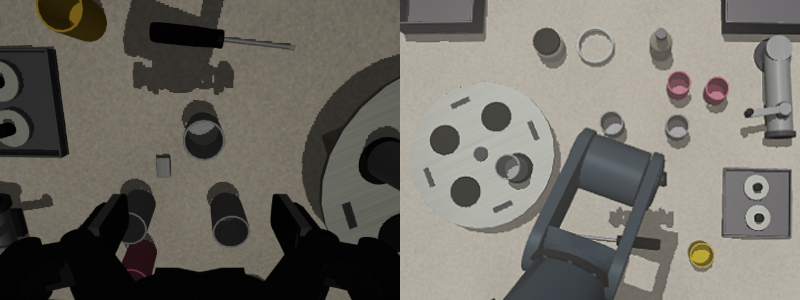

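Emit:
move_arm:
  commands: "0 1 50 0 0 0 1; 0 1 100 0 0 0 1; 0 1 140 0 0 0 1; 0 1 140 0 0 0 1; 0 1 140 0 0 0 1"

```text
t: 20.8
tcp_pos: [0.4664, -0.0417, 0.0949]
tool_rot: [-0.001, 1.0, 0.0, 0.0]
force: [0.3, 0.6, 1.5]
finger_gap: 1.003
gripper_force: 0.0
```

Emit:
move_arm:
  commands: "0 0 30 0 0 0 1; 0 0 55 0 0 0 1; 0 0 64 0 0 0 1; 0 0 64 0 0 0 1; 0 0 64 0 0 0 1"

```text
t: 21.42
tcp_pos: [0.4667, -0.0429, 0.0315]
tool_rot: [0.0, 1.0, -0.0, 0.001]
force: [-0.8, -0.2, 0.8]
finger_gap: 1.002
gripper_force: 0.0
```

Emit:
move_arm:
  commands: "0 0 0 0 0 0 -1; 0 0 0 0 0 0 -1; 0 0 0 0 0 0 -1; 0 0 0 0 0 0 -1; 0 0 0 0 0 0 -1"

```text
t: 22.05
tcp_pos: [0.4662, -0.0427, 0.031]
tool_rot: [0.0, 1.0, -0.0, 0.0]
force: [-0.6, 0.7, 5.7]
finger_gap: 0.61
gripper_force: 42.7
```

Emit:
move_arm:
  commands: "0 0 -20 0 0 0 -1; 0 0 -60 0 0 0 -1; 0 0 -110 0 0 0 -1; 0 0 -170 0 0 0 -1; 0 0 -170 0 0 0 -1"

```text
t: 22.68
tcp_pos: [0.4687, -0.0436, 0.2043]
tool_rot: [0.0, 1.0, -0.002, 0.005]
force: [0.9, 0.6, -1.3]
finger_gap: 0.608
gripper_force: 42.8
```

Emit:
move_arm:
  commands: "3 60 0 0 0 0 -1; 6 120 0 0 0 0 -1; 9 180 0 0 0 0 -1; 13 240 0 0 0 0 -1; 17 300 0 0 0 0 -1"

```text
t: 23.3
tcp_pos: [0.4473, 0.2587, 0.1983]
tool_rot: [0.0, 1.0, -0.001, -0.002]
force: [0.7, 0.3, -1.4]
finger_gap: 0.609
gripper_force: 43.0
```

Emit:
move_arm:
  commands: "3 65 0 0 0 0 -1; 3 65 0 0 0 0 -1; 3 65 30 0 0 0 -1; 3 65 60 0 0 0 -1; 3 65 80 0 0 0 -1"

```text
t: 23.92
tcp_pos: [0.444, 0.3204, 0.1173]
tool_rot: [0.0, 1.0, -0.001, -0.003]
force: [-0.1, -1.1, -1.5]
finger_gap: 0.611
gripper_force: 43.6
```

Emit:
move_arm:
  commands: "0 0 0 0 0 0 -1; 0 0 10 0 0 0 -1; 0 0 18 0 0 0 -1; 0 0 23 0 0 0 -1; 0 0 24 0 0 0 -1"

```text
t: 24.55
tcp_pos: [0.4462, 0.3223, 0.097]
tool_rot: [0.0, 1.0, 0.0, 0.0]
force: [-1.8, -1.4, 6.8]
finger_gap: 0.611
gripper_force: 44.3
```

Run:
```python
from h import *
delta([.445,.322,.097])
w,t=two('p6'); s=snapshot('side')
cv2.imwrite('pics/p6s.png',np.hstack([cv2.resize(s['image'][300:480,160:460],(400,240),interpolation=cv2.INTER_CUBIC),cv2.resize(t['image'][180:330,90:340],(400,240),interpolation=cv2.INTER_CUBIC)])[:,:,::-1])
```

```text
tcp [0.4462 0.3223 0.097 ] gap 0.611 t 24.55 d [ 1.2 -0.3 -0. ] [ 0.    0.04 -0.  ]
```

View pics/p6s.png

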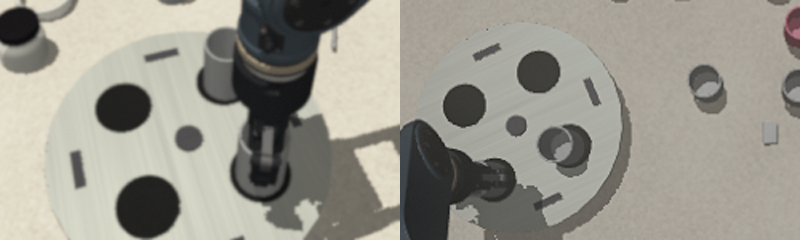

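Emit:
move_arm:
  commands: "0 0 0 0 0 0 1; 0 0 0 0 0 0 1; 0 0 0 0 0 0 1; 0 0 0 0 0 0 1; 0 0 0 0 0 0 1"

```text
t: 25.32
tcp_pos: [0.4459, 0.3223, 0.0962]
tool_rot: [0.0, 1.0, -0.0, -0.0]
force: [0.2, -0.0, 0.3]
finger_gap: 0.998
gripper_force: 0.0
```

Emit:
move_arm:
  commands: "0 0 -40 0 0 0 1; 0 0 -90 0 0 0 1; 0 0 -140 0 0 0 1; 0 0 -140 0 0 0 1; 0 0 -140 0 0 0 1"

```text
t: 25.95
tcp_pos: [0.4453, 0.322, 0.2359]
tool_rot: [0.0, 1.0, -0.0, -0.0]
force: [-0.7, -1.3, 0.9]
finger_gap: 0.998
gripper_force: 0.0
```

Emit:
move_arm:
  commands: "-25 -54 0 0 0 0 1; -50 -108 0 0 0 0 1; -75 -162 0 0 0 0 1; -100 -216 0 0 0 0 1; -125 -270 0 0 0 0 1"

```text
t: 26.58
tcp_pos: [0.5702, 0.0506, 0.234]
tool_rot: [0.0, 1.0, 0.0, -0.002]
force: [0.4, 0.0, 1.1]
finger_gap: 1.005
gripper_force: 0.0
```

Emit:
move_arm:
  commands: "-25 -55 0 0 0 0 1; -25 -55 0 0 0 0 1; -25 -55 0 0 0 0 1; -25 -55 0 0 0 0 1; -25 -55 0 0 0 0 1"

```text
t: 27.2
tcp_pos: [0.5952, -0.0013, 0.2361]
tool_rot: [-0.001, 1.0, 0.0, -0.0]
force: [0.2, -0.2, -1.0]
finger_gap: 1.002
gripper_force: 0.0
```

Run:
```python
from h import *
w,t=two('p7')
print(circ(t,*proj(t,[.498,.207,.141]),.141,.027),circ(t,*proj(t,[.445,.322,.141]),.141,.027))
u,v=proj(w,[.597,-.004,.075]); print(u,v,circ(w,u,v,.075,.027,55))
delta([.597,-.003,.029])
```

```text
(array([187.2, 270.3], dtype=float32), array([0.4959, 0.2049, 0.141 ])) (array([137.3, 291.3], dtype=float32), array([0.4467, 0.32  , 0.141 ]))
316.6223156198427 224.37129807648765 (array([317.7, 226. ], dtype=float32), array([ 0.5983, -0.0032,  0.075 ]))
tcp [ 0.5956 -0.0016  0.2364] gap 0.998 t 27.3 d [ -1.4  -1.4 207.4] [0.   0.   0.08]
```

View pics/p7.png

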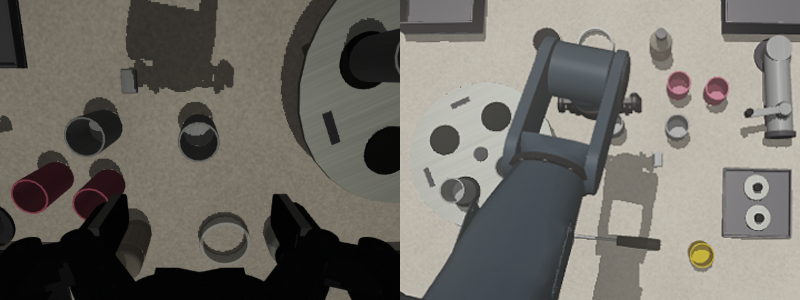

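Emit:
move_arm:
  commands: "-2 -1 50 0 0 0 1; -2 -1 100 0 0 0 1; -2 -1 140 0 0 0 1; -2 -1 140 0 0 0 1; -2 -1 140 0 0 0 1"

```text
t: 27.92
tcp_pos: [0.599, -0.0036, 0.0977]
tool_rot: [-0.0, 1.0, -0.0, 0.001]
force: [0.2, -0.8, -0.3]
finger_gap: 1.001
gripper_force: 0.0
```

Emit:
move_arm:
  commands: "0 0 30 0 0 0 1; 0 0 55 0 0 0 1; 0 0 66 0 0 0 1; 0 0 66 0 0 0 1; 0 0 66 0 0 0 1"

```text
t: 28.55
tcp_pos: [0.599, -0.0039, 0.0318]
tool_rot: [0.0, 1.0, -0.0, 0.001]
force: [0.7, 0.4, 0.7]
finger_gap: 1.0
gripper_force: 0.0
```

Emit:
move_arm:
  commands: "0 0 0 0 0 0 -1; 0 0 0 0 0 0 -1; 0 0 0 0 0 0 -1; 0 0 0 0 0 0 -1; 0 0 0 0 0 0 -1"

```text
t: 29.18
tcp_pos: [0.5985, -0.0038, 0.0313]
tool_rot: [0.0, 1.0, -0.0, 0.001]
force: [-0.5, 1.5, 5.9]
finger_gap: 0.62
gripper_force: 42.5
```

Emit:
move_arm:
  commands: "0 0 -20 0 0 0 -1; 0 0 -60 0 0 0 -1; 0 0 -110 0 0 0 -1; 0 0 -170 0 0 0 -1; 0 0 -170 0 0 0 -1"

```text
t: 29.8
tcp_pos: [0.6012, -0.0043, 0.2054]
tool_rot: [-0.0, 1.0, -0.001, 0.006]
force: [-0.7, -0.0, -2.4]
finger_gap: 0.622
gripper_force: 42.8
```

Emit:
move_arm:
  commands: "6 61 0 0 0 0 -1; 12 122 0 0 0 0 -1; 18 183 0 0 0 0 -1; 24 244 0 0 0 0 -1; 30 305 0 0 0 0 -1"

```text
t: 30.42
tcp_pos: [0.5662, 0.3027, 0.1979]
tool_rot: [0.0, 1.0, -0.001, -0.002]
force: [0.1, 0.3, -1.5]
finger_gap: 0.621
gripper_force: 43.0
```

Emit:
move_arm:
  commands: "8 72 0 0 0 0 -1; 8 72 0 0 0 0 -1; 8 72 30 0 0 0 -1; 8 72 60 0 0 0 -1; 8 72 80 0 0 0 -1"

```text
t: 31.05
tcp_pos: [0.5583, 0.3716, 0.117]
tool_rot: [0.0, 1.0, -0.001, -0.002]
force: [-0.9, -0.8, -2.5]
finger_gap: 0.622
gripper_force: 43.3
```

Emit:
move_arm:
  commands: "0 0 0 0 0 0 -1; 0 0 10 0 0 0 -1; 0 0 18 0 0 0 -1; 0 0 23 0 0 0 -1; 0 0 23 0 0 0 -1"

```text
t: 31.68
tcp_pos: [0.5602, 0.3734, 0.0976]
tool_rot: [0.0, 1.0, 0.0, 0.0]
force: [-0.0, 0.4, -2.9]
finger_gap: 0.625
gripper_force: 43.3
```

Emit:
move_arm:
  commands: "0 0 1.5 0 0 0 -1; 0 0 1.5 0 0 0 -1; 0 0 1.5 0 0 0 1; 0 0 1.5 0 0 0 1; 0 0 1.5 0 0 0 1"

```text
t: 32.3
tcp_pos: [0.56, 0.3733, 0.0956]
tool_rot: [0.0, 1.0, -0.0, -0.0]
force: [-0.1, 0.6, 0.8]
finger_gap: 1.002
gripper_force: 0.0
```

Emit:
move_arm:
  commands: "0 0 0 0 0 0 1; 0 0 -40 0 0 0 1; 0 0 -90 0 0 0 1; 0 0 -140 0 0 0 1; 0 0 -140 0 0 0 1"

```text
t: 32.92
tcp_pos: [0.5628, 0.3747, 0.2415]
tool_rot: [0.0, 1.0, 0.002, 0.005]
force: [1.1, 0.1, 1.1]
finger_gap: 1.0
gripper_force: 0.0
```

Emit:
move_arm:
  commands: "-4 -60 0 0 0 0 1; -8 -120 0 0 0 0 1; -12 -180 0 0 0 0 1; -16 -240 0 0 0 0 1; -20 -300 0 0 0 0 1"

```text
t: 33.55
tcp_pos: [0.5792, 0.0714, 0.2347]
tool_rot: [0.0, 1.0, 0.0, -0.001]
force: [0.6, -0.2, -0.6]
finger_gap: 1.0
gripper_force: 0.0
```

Emit:
move_arm:
  commands: "-4 -60 0 0 0 0 1; -8 -120 0 0 0 0 1; -12 -180 0 0 0 0 1; -15 -221 0 0 0 0 1; -15 -221 0 0 0 0 1"

```text
t: 34.17
tcp_pos: [0.5945, -0.151, 0.2345]
tool_rot: [0.002, 1.0, -0.0, -0.001]
force: [0.1, -0.2, 0.5]
finger_gap: 0.998
gripper_force: 0.0
```

Run:
```python
from h import *
w,t=two('p8')
for p in [(.498,.207),(.445,.322),(.56,.374)]: print(circ(t,*proj(t,[*p,.141]),.141,.027))
u,v=proj(w,[.595,-.148,.075]); print(u,v,circ(w,u,v,.075,.027,55))
delta([.595,-.148,.030])
```

```text
(array([186.8, 269.7], dtype=float32), array([0.4974, 0.2057, 0.141 ]))
(array([137. , 291.3], dtype=float32), array([0.4467, 0.3207, 0.141 ]))
(array([117.8, 240.5], dtype=float32), array([0.5649, 0.3726, 0.141 ]))
323.9782128090707 223.36797610147974 (array([321.3, 219.5], dtype=float32), array([ 0.5918, -0.1501,  0.075 ]))
tcp [ 0.594  -0.1475  0.2346] gap 1.002 t 34.27 d [ -1.5  -0.8 204.6] [ 0.09 -0.13 -0.08]
```

View pics/p8.png

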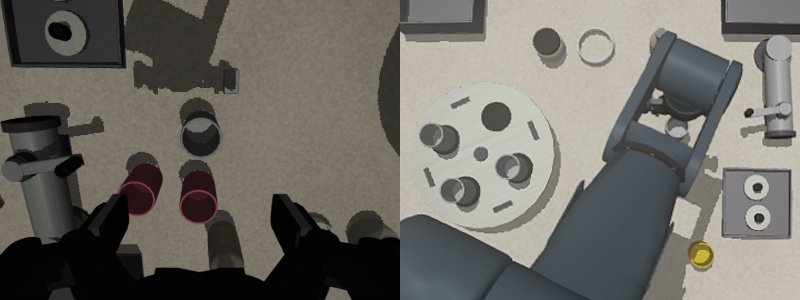

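Emit:
move_arm:
  commands: "1 -1 50 0 0 0 1; 1 -1 100 0 0 0 1; 1 -1 140 0 0 0 1; 1 -1 140 0 0 0 1; 1 -1 140 0 0 0 1"

```text
t: 34.9
tcp_pos: [0.5948, -0.148, 0.097]
tool_rot: [-0.001, 1.0, -0.0, 0.001]
force: [0.2, -0.2, 0.9]
finger_gap: 0.998
gripper_force: 0.0
```

Emit:
move_arm:
  commands: "0 0 30 0 0 0 1; 0 0 55 0 0 0 1; 0 0 64 0 0 0 1; 0 0 64 0 0 0 1; 0 0 64 0 0 0 1"

```text
t: 35.52
tcp_pos: [0.595, -0.1491, 0.0334]
tool_rot: [0.0, 1.0, -0.001, 0.001]
force: [0.6, -0.7, 0.1]
finger_gap: 1.003
gripper_force: 0.0
```

Emit:
move_arm:
  commands: "0 0 0 0 0 0 -1; 0 0 0 0 0 0 -1; 0 0 0 0 0 0 -1; 0 0 0 0 0 0 -1; 0 0 0 0 0 0 -1"

```text
t: 36.15
tcp_pos: [0.5943, -0.1489, 0.0328]
tool_rot: [0.0, 1.0, -0.0, 0.001]
force: [-0.5, -1.0, 6.2]
finger_gap: 0.629
gripper_force: 41.6
```

Emit:
move_arm:
  commands: "0 0 -20 0 0 0 -1; 0 0 -60 0 0 0 -1; 0 0 -110 0 0 0 -1; 0 0 -170 0 0 0 -1; 0 0 -170 0 0 0 -1"

```text
t: 36.78
tcp_pos: [0.5973, -0.1501, 0.2084]
tool_rot: [-0.0, 1.0, -0.003, 0.006]
force: [0.2, -0.6, -2.6]
finger_gap: 0.63
gripper_force: 42.7
```

Emit:
move_arm:
  commands: "-3 60 0 0 0 0 -1; -6 120 0 0 0 0 -1; -9 180 0 0 0 0 -1; -12 240 0 0 0 0 -1; -15 300 0 0 0 0 -1"

```text
t: 37.4
tcp_pos: [0.6076, 0.153, 0.2006]
tool_rot: [0.0, 1.0, -0.0, -0.001]
force: [0.1, -0.7, -2.4]
finger_gap: 0.627
gripper_force: 42.9
```

Emit:
move_arm:
  commands: "-3 60 0 0 0 0 -1; -6 109 0 0 0 0 -1; -6 109 30 0 0 0 -1; -6 109 60 0 0 0 -1; -6 109 80 0 0 0 -1"

```text
t: 38.02
tcp_pos: [0.6125, 0.2601, 0.1188]
tool_rot: [-0.0, 1.0, -0.001, -0.003]
force: [-0.8, 0.2, -1.2]
finger_gap: 0.63
gripper_force: 43.0
```

Emit:
move_arm:
  commands: "0 0 0 0 0 0 -1; 0 0 10 0 0 0 -1; 0 0 18 0 0 0 -1; 0 0 23 0 0 0 -1; 0 0 23 0 0 0 -1"

```text
t: 38.65
tcp_pos: [0.6152, 0.2603, 0.0991]
tool_rot: [0.0, 1.0, 0.0, 0.0]
force: [0.4, -1.3, -2.4]
finger_gap: 0.625
gripper_force: 43.0
```

Lower a hair, release, rise, and go towards the tray side for a check.

Emit:
move_arm:
  commands: "0 0 1.5 0 0 0 -1; 0 0 1.5 0 0 0 -1; 0 0 1.5 0 0 0 1; 0 0 1.5 0 0 0 1; 0 0 1.5 0 0 0 1"

```text
t: 39.28
tcp_pos: [0.6149, 0.2603, 0.0971]
tool_rot: [0.0, 1.0, -0.0, -0.0]
force: [-0.2, 0.1, -0.2]
finger_gap: 0.998
gripper_force: 0.0
```

Emit:
move_arm:
  commands: "0 0 0 0 0 0 1; 0 0 -40 0 0 0 1; 0 0 -90 0 0 0 1; 0 0 -140 0 0 0 1; 0 0 -140 0 0 0 1"

```text
t: 39.9
tcp_pos: [0.618, 0.2611, 0.243]
tool_rot: [0.0, 1.0, 0.001, 0.006]
force: [0.5, -0.4, 0.2]
finger_gap: 0.994
gripper_force: 0.0
```

Emit:
move_arm:
  commands: "0 -60 0 0 0 0 1; 0 -120 0 0 0 0 1; 0 -180 0 0 0 0 1; 0 -240 0 0 0 0 1; 0 -300 0 0 0 0 1"

```text
t: 40.52
tcp_pos: [0.614, -0.0414, 0.2361]
tool_rot: [0.0, 1.0, 0.0, -0.001]
force: [0.2, -0.5, 0.3]
finger_gap: 0.997
gripper_force: 0.0
```

Emit:
move_arm:
  commands: "0 -60 0 0 0 0 1; 0 -120 0 0 0 0 1; 0 -180 0 0 0 0 1; 0 -220 0 0 0 0 1; 0 -220 0 0 0 0 1"

```text
t: 41.15
tcp_pos: [0.6139, -0.2632, 0.2357]
tool_rot: [0.002, 1.0, 0.0, -0.001]
force: [-0.1, 0.8, 0.2]
finger_gap: 0.998
gripper_force: 0.0
```

Run:
```python
from h import *
w,t=two('p9')
for p in [(.498,.207),(.445,.322),(.56,.374),(.614,.26)]: print(circ(t,*proj(t,[*p,.141]),.141,.027))
delta([.614,-.302,.105])
for z in (.098,.133): print(proj(w,[.614,-.302,z]))
s=snapshot('side'); save(s,'p9s')
cv2.imwrite('pics/p9b.png',np.hstack([cv2.resize(w['image'],(400,300)),cv2.resize(s['image'][290:480,150:403],(400,300),interpolation=cv2.INTER_CUBIC)])[:,:,::-1])
```

```text
(array([186.8, 270. ], dtype=float32), array([0.4967, 0.2057, 0.141 ]))
(array([137. , 291.3], dtype=float32), array([0.4467, 0.3207, 0.141 ]))
(array([117.8, 240.5], dtype=float32), array([0.5649, 0.3726, 0.141 ]))
(array([159. , 227.2], dtype=float32), array([0.5966, 0.2755, 0.141 ]))
tcp [ 0.614  -0.2594  0.2359] gap 1.003 t 41.25 d [ -0.3 -42.9 130.8] [ 0.12 -0.12 -0.07]
[267.6980386  230.10488358]
[260.92460669 243.67874249]
```

View pics/p9b.png

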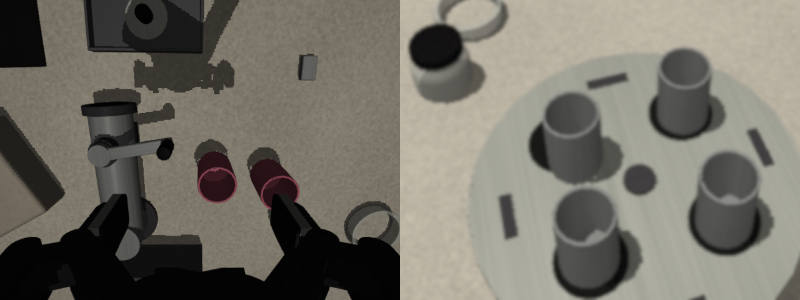

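Run:
```python
from h import *
s=snapshot('side'); t=snapshot('top')
print(onz(s,259.4,362.8,.139))
for (u,v) in [(259.4,362.8)]:
    o1,d1=ray(s,u,v); o2,d2=ray(t,159,227.2); A=np.c_[d1,-d2]; k=np.linalg.lstsq(A,o2-o1,rcond=None)[0]; print(o1+d1*k[0],o2+d2*k[1])
for p in [(.597,.275)]: print(circ(t,*proj(t,[*p,.139]),.139,.027))
c=cv2.resize(t['image'][190:300,90:240],(600,440),interpolation=cv2.INTER_CUBIC); cv2.imwrite('pics/p10.png',c[:,:,::-1])
delta([.597,.2755,.236])
```

```text
[0.59187589 0.27822913 0.139     ]
[0.59242871 0.27644227 0.13650794] [0.59709722 0.27671725 0.13734641]
(array([159. , 226.5], dtype=float32), array([0.5985, 0.2762, 0.139 ]))
tcp [ 0.6147 -0.258   0.2369] gap 0.997 t 41.4 d [ 16.9 533.5   1.4] [ 0.06 -0.06  0.09]
```

View pics/p10.png

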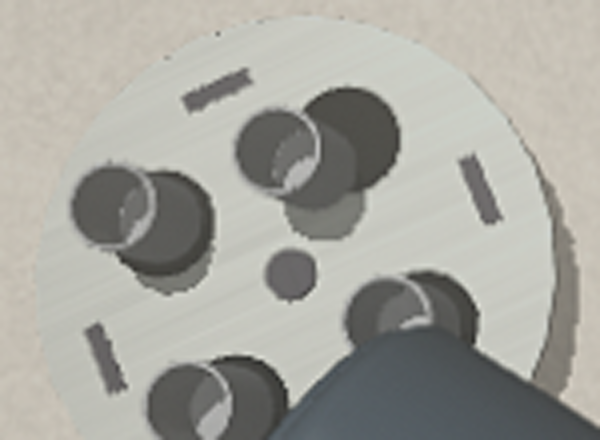

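Emit:
move_arm:
  commands: "4 60 0 0 0 0 1; 8 120 0 0 0 0 1; 12 180 0 0 0 0 1; 16 240 0 0 0 0 1; 18 300 0 0 0 0 1"

```text
t: 42.02
tcp_pos: [0.596, 0.0436, 0.2376]
tool_rot: [-0.001, 1.0, 0.0, 0.0]
force: [0.4, -0.2, -0.2]
finger_gap: 1.008
gripper_force: 0.0
```

Emit:
move_arm:
  commands: "0 60 0 0 0 0 1; 0 120 0 0 0 0 1; 0 180 0 0 0 0 1; 0 234 0 0 0 0 1; 0 234 0 0 0 0 1"

```text
t: 42.65
tcp_pos: [0.5951, 0.2797, 0.2373]
tool_rot: [-0.004, 1.0, 0.001, 0.0]
force: [-0.2, -0.9, 0.1]
finger_gap: 0.997
gripper_force: 0.0
```

Run:
```python
from h import *
w=snapshot('wrist'); save(w,'p11')
u,v=proj(w,[.596,.276,.138]); print(u,v,circ(w,u,v,.138,.027,75))
delta([.596,.276,.097])
```

```text
314.23822830908034 245.87670349843557 (array([292.3, 238.2], dtype=float32), array([0.5909, 0.2619, 0.138 ]))
tcp [0.5954 0.2773 0.2372] gap 1.0 t 42.7 d [ -0.7  -1.3 140.2] [-0.02 -0.01  0.31]
```

View pics/p11.png

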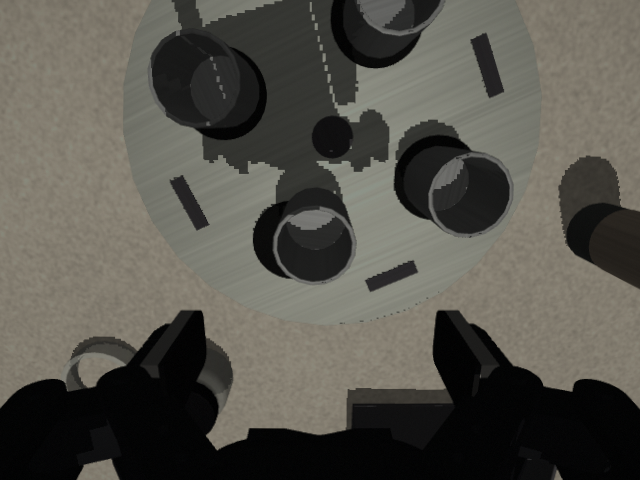

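My picture allowance is used up (I overshot it by one), so from here I check by numbers only. The last view shows the shifted canister's rim at (315,245), beside its pad.

Emit:
move_arm:
  commands: "0 -1 40 0 0 0 1; 0 -1 80 0 0 0 1; 0 -1 120 0 0 0 1; 0 -1 140 0 0 0 1; 0 -1 140 0 0 0 1"

```text
t: 43.32
tcp_pos: [0.596, 0.2724, 0.0961]
tool_rot: [0.0, 1.0, -0.001, -0.002]
force: [0.8, -0.5, 0.7]
finger_gap: 1.004
gripper_force: 0.0
```

Emit:
move_arm:
  commands: "0 0 0 0 0 0 -1; 0 0 0 0 0 0 -1; 0 0 0 0 0 0 -1; 0 0 0 0 0 0 -1; 0 0 0 0 0 0 -1"

```text
t: 43.95
tcp_pos: [0.5985, 0.2738, 0.0997]
tool_rot: [-0.0, 1.0, 0.001, 0.002]
force: [0.5, 0.4, 6.1]
finger_gap: 0.628
gripper_force: 42.7
```

Emit:
move_arm:
  commands: "0 0 -10 0 0 0 -1; 0 0 -20 0 0 0 -1; -9 -8 -20 0 0 0 -1; -18 -16 -20 0 0 0 -1; -18 -16 -20 0 0 0 -1"

```text
t: 44.58
tcp_pos: [0.616, 0.256, 0.1168]
tool_rot: [0.001, 1.0, -0.0, 0.0]
force: [-0.2, -0.4, -1.5]
finger_gap: 0.627
gripper_force: 42.4
```

Emit:
move_arm:
  commands: "0 0 0 0 0 0 -1; 0 0 8 0 0 0 -1; 0 0 14 0 0 0 -1; 0 0 16 0 0 0 -1; 0 0 16 0 0 0 -1"

```text
t: 45.2
tcp_pos: [0.6147, 0.2573, 0.1009]
tool_rot: [-0.0, 1.0, -0.0, -0.0]
force: [0.1, -0.6, -1.5]
finger_gap: 0.626
gripper_force: 42.4
```

Emit:
move_arm:
  commands: "0 2 0 0 0 0 -1; 0 2 1 0 0 0 -1; 0 2 2 0 0 0 -1; 0 2 2 0 0 0 -1; 0 2 2 0 0 0 -1"

```text
t: 45.82
tcp_pos: [0.615, 0.2594, 0.0997]
tool_rot: [0.0, 1.0, 0.0, 0.0]
force: [-0.3, 0.9, 1.4]
finger_gap: 0.629
gripper_force: 42.6
```

Run:
```python
from h import *
t=telemetry.sense(); print(t['tcp_pos'],t['force'])
```

```text
[0.61501406 0.25938556 0.09972475] [-0.30504149  0.91811302  1.44873308]
```

Contact. Release, rise, move to the damper, and check all four.

Emit:
move_arm:
  commands: "0 0 0 0 0 0 1; 0 0 0 0 0 0 1; 0 0 0 0 0 0 1; 0 0 0 0 0 0 1; 0 0 0 0 0 0 1"

```text
t: 46.45
tcp_pos: [0.6149, 0.2593, 0.0993]
tool_rot: [0.0, 1.0, -0.0, -0.0]
force: [-0.1, 0.1, 1.3]
finger_gap: 1.001
gripper_force: 0.0
```

Emit:
move_arm:
  commands: "0 0 0 0 0 0 1; 0 0 -40 0 0 0 1; 0 0 -90 0 0 0 1; 0 0 -140 0 0 0 1; 0 0 -140 0 0 0 1"

```text
t: 47.08
tcp_pos: [0.618, 0.2601, 0.2451]
tool_rot: [0.0, 1.0, 0.001, 0.006]
force: [-0.0, 0.4, 0.2]
finger_gap: 0.997
gripper_force: 0.0
```

Emit:
move_arm:
  commands: "0 -60 0 0 0 0 1; 0 -120 0 0 0 0 1; 0 -180 0 0 0 0 1; 0 -240 0 0 0 0 1; 0 -300 0 0 0 0 1"

```text
t: 47.7
tcp_pos: [0.614, -0.0424, 0.2382]
tool_rot: [0.0, 1.0, 0.0, -0.001]
force: [0.7, 0.2, -0.3]
finger_gap: 0.999
gripper_force: 0.0
```

Emit:
move_arm:
  commands: "0 -60 0 0 0 0 1; 0 -120 0 0 0 0 1; 0 -180 0 0 0 0 1; 0 -220 0 0 0 0 1; 0 -220 0 0 0 0 1"

```text
t: 48.32
tcp_pos: [0.6139, -0.2642, 0.2377]
tool_rot: [0.002, 1.0, 0.0, -0.001]
force: [0.5, -0.7, -0.5]
finger_gap: 1.001
gripper_force: 0.0
```

Run:
```python
from h import *
t=snapshot('top'); w=snapshot('wrist'); s=snapshot('side')
P=[(.498,.207),(.445,.322),(.56,.374),(.614,.26)]
for p in P: print('rim',circ(t,*proj(t,[*p,.141]),.141,.027),circ(s,*proj(s,[*p,.141]),.141,.027,40))
# grip: dark blobs in wrist view near expected
g=w['image'].max(2); m=(g<45).astype(np.uint8)
n,l,st,ce=cv2.connectedComponentsWithStats(m)
for i in range(1,n):
    x,y,ww,h,a=st[i]
    if 100<a<3000 and abs(ce[i][0]-264)<40 and abs(ce[i][1]-237)<40: print('grip',st[i],ce[i],onz(w,*ce[i],.115))
g=t['image'].max(2)[205:235,392:418]; print(g.min()); ys,xs=np.where(g<g.min()+25); print(xs.mean()+392,ys.mean()+205,onz(t,xs.mean()+392,ys.mean()+205,.12),len(xs))
delta([.614,-.302,.105])
```

```text
rim (array([187. , 269.8], dtype=float32), array([0.4971, 0.2053, 0.141 ])) (array([323.2, 360.7], dtype=float32), array([0.4996, 0.2634, 0.141 ]))
rim (array([137. , 291.2], dtype=float32), array([0.4471, 0.3208, 0.141 ])) (array([352.2, 428. ], dtype=float32), array([0.4512, 0.3632, 0.141 ]))
rim (array([117.8, 240.7], dtype=float32), array([0.5645, 0.3726, 0.141 ])) (array([267.7, 455.7], dtype=float32), array([0.5518, 0.413 , 0.141 ]))
rim (array([166.3, 220.3], dtype=float32), array([0.6128, 0.2587, 0.141 ])) (array([247.7, 381.7], dtype=float32), array([0.6008, 0.3132, 0.141 ]))
grip [249 220  27  35 719] [262.32823366 237.06815021] [ 0.6151041  -0.30241484  0.115     ]
22
403.66210045662103 212.662100456621 [ 0.6364121  -0.30104028  0.12      ] 219
tcp [ 0.6142 -0.2596  0.2383] gap 0.998 t 48.48 d [ -0.  -42.7 133.2] [ 0.11 -0.11  0.01]
```

Run:
```python
from h import *
w=snapshot('wrist'); t=snapshot('top')
for z in (.10,.11,.12): print(z,onz(w,155,243,z).round(4),onz(t,435,218,z).round(4),onz(t,404,222,z+.02).round(4))
u,v=proj(w,[.617,-.387,.11]); k=4;x0,y0=int(u)-40,int(v)-40
g=cv2.GaussianBlur(cv2.resize(cv2.cvtColor(w['image'],cv2.COLOR_RGB2GRAY)[y0:y0+80,x0:x0+80],None,fx=k,fy=k,interpolation=cv2.INTER_CUBIC),(0,0),2)
h=cv2.HoughCircles(g,cv2.HOUGH_GRADIENT,1,30,param1=60,param2=12,minRadius=25,maxRadius=70)
print(u,v,[(a[0]/k+x0,a[1]/k+y0,a[2]/k,onz(w,a[0]/k+x0,a[1]/k+y0,.11).round(4)) for a in (h[0,:4] if h is not None else [])])
# pipe axis: lines in top crop
gt=cv2.cvtColor(t['image'],cv2.COLOR_RGB2GRAY)[160:245,405:455]; L=cv2.HoughLinesP(cv2.Canny(gt,40,100),1,np.pi/360,20,minLineLength=30,maxLineGap=4)
for l in (L[:,0] if L is not None else []):
    a=onz(t,l[0]+405,l[1]+160,.06);b=onz(t,l[2]+405,l[3]+160,.06); print(l+[405,160,405,160],np.degrees(np.arctan2(*(a-b)[[1,0]])).round(1))
```

```text
0.1 [ 0.6246 -0.3837  0.1   ] [ 0.6275 -0.3814  0.1   ] [ 0.6138 -0.3013  0.12  ]
0.11 [ 0.6216 -0.3793  0.11  ] [ 0.6257 -0.3788  0.11  ] [ 0.6121 -0.2995  0.13  ]
0.12 [ 0.6186 -0.3749  0.12  ] [ 0.6238 -0.3763  0.12  ] [ 0.6104 -0.2976  0.14  ]
143.74522456089144 236.909441300708 [(np.float32(152.625), np.float32(247.125), np.float32(17.075), array([ 0.6247, -0.3814,  0.11  ])), (np.float32(148.375), np.float32(238.125), np.float32(11.3), array([ 0.6179, -0.3837,  0.11  ])), (np.float32(162.625), np.float32(249.625), np.float32(16.25), array([ 0.6266, -0.3743,  0.11  ]))]
[425 240 454 187] 150.0
[437 242 454 209] 151.3
[423 244 454 188] 149.8
```

Emit:
move_arm:
  commands: "0 -43 0 0 0 0 1; 0 -43 40 0 0 0 1; 0 -43 80 0 0 0 1; 0 -43 110 0 0 0 1; 0 -43 110 0 0 0 1"
  grip_force: 50

```text
t: 49.2
tcp_pos: [0.6133, -0.301, 0.1265]
tool_rot: [-0.001, 1.0, 0.002, -0.003]
force: [0.4, 0.6, 0.5]
finger_gap: 1.0
gripper_force: 0.0
```

Emit:
move_arm:
  commands: "0 0 10 0 0 0 1; 0 0 20 0 0 0 1; 0 0 23 0 0 0 1; 0 0 23 0 0 0 1; 0 0 23 0 0 0 1"

```text
t: 49.82
tcp_pos: [0.6151, -0.304, 0.1068]
tool_rot: [0.0, 1.0, -0.0, 0.0]
force: [1.2, -0.6, 0.9]
finger_gap: 0.996
gripper_force: 0.0
```

Emit:
move_arm:
  commands: "0 0 0 0 0 0 -1; 0 0 0 0 0 0 -1; 0 0 0 0 0 0 -1; 0 0 0 0 0 0 -1; 0 0 0 0 0 0 -1"

```text
t: 50.45
tcp_pos: [0.6144, -0.3015, 0.1065]
tool_rot: [0.0, 1.0, 0.002, -0.001]
force: [-1.8, 5.0, 4.5]
finger_gap: 0.167
gripper_force: 48.8
```

Emit:
move_arm:
  commands: "5 -0.5 0 0 0 0 -1; 10 -2 0 0 0 0 -1; 14.5 -3 0 0 0 0 -1; 21 -5.5 0 0 0 0 -1; 28 -8.5 0 0 0 0 -1"

```text
t: 51.08
tcp_pos: [0.5872, -0.3096, 0.1066]
tool_rot: [-0.001, 1.0, 0.002, 0.0]
force: [-1.5, 7.6, 2.9]
finger_gap: 0.167
gripper_force: 49.1
```

Smooth. On to 50°.

Emit:
move_arm:
  commands: "6.5 -4 0 0 0 0 -1; 12.5 -8 0 0 0 0 -1; 18 -12.5 0 0 0 0 -1; 23.5 -18 0 0 0 0 -1; 32.5 -29.5 0 0 0 0 -1"

```text
t: 51.7
tcp_pos: [0.552, -0.337, 0.1064]
tool_rot: [-0.001, 1.0, 0.004, -0.003]
force: [-1.9, 9.4, 8.1]
finger_gap: 0.169
gripper_force: 49.9
```

Emit:
move_arm:
  commands: "4 -6.5 0 0 0 0 -1; 7 -13 0 0 0 0 -1; 9.5 -20 0 0 0 0 -1; 11.5 -27 0 0 0 0 -1; 13.5 -42 0 0 0 0 -1"

```text
t: 52.32
tcp_pos: [0.5331, -0.3781, 0.1063]
tool_rot: [-0.002, 1.0, 0.006, -0.009]
force: [-17.6, 5.7, 14.0]
finger_gap: 0.163
gripper_force: 48.4
```

Emit:
move_arm:
  commands: "3 0 0 0 0 0 -1; 6 -3 0 0 0 0 -1; 6 -6 0 0 0 0 -1; 6 -9 0 0 0 0 -1; 6 -12 0 0 0 0 -1"

```text
t: 52.95
tcp_pos: [0.5319, -0.3871, 0.1062]
tool_rot: [-0.0, 1.0, 0.009, -0.004]
force: [-4.1, 20.3, 14.7]
finger_gap: 0.155
gripper_force: 49.7
```

Emit:
move_arm:
  commands: "0 0 0 0 0 0 -1; 0 0 0 0 0 0 -1; 0 0 0 0 0 0 -1; 0 0 0 0 0 0 -1; 0 0 0 0 0 0 -1"

```text
t: 53.58
tcp_pos: [0.5319, -0.387, 0.1062]
tool_rot: [-0.001, 1.0, 0.008, -0.004]
force: [-5.5, 16.8, 12.8]
finger_gap: 0.154
gripper_force: 49.4
```

Emit:
move_arm:
  commands: "0 3 0 0 0 0 -1; 0 3 0 0 0 0 0.4; 0 3 0 0 0 0 0.4; 0 3 0 0 0 0 0.4; 0 3 0 0 0 0 0.4"

```text
t: 54.2
tcp_pos: [0.5349, -0.3933, 0.1062]
tool_rot: [0.0, 1.0, -0.0, 0.0]
force: [-1.1, 0.4, -0.6]
finger_gap: 0.697
gripper_force: 0.0
```

Emit:
move_arm:
  commands: "0 0 -30 0 0 0 0.4; 0 0 -80 0 0 0 0.4; 0 0 -130 0 0 0 0.4; 0 0 -150 0 0 0 0.4; 0 0 -150 0 0 0 0.4"

```text
t: 54.82
tcp_pos: [0.5356, -0.3938, 0.2586]
tool_rot: [0.0, 1.0, -0.002, 0.002]
force: [-0.5, 0.3, -0.2]
finger_gap: 0.699
gripper_force: 0.0
```

Run:
```python
from h import *
print(telemetry.sense()['tcp_pos'],telemetry.sense()['force'])
t=snapshot('top'); w=snapshot('wrist'); save(w,'fw'); save(t,'ft')
P=[(.498,.207),(.445,.322),(.56,.374),(.614,.26)]
for p in P: print('rim',circ(t,*proj(t,[*p,.141]),.141,.027))
g=w['image'].max(2); m=(g<45).astype(np.uint8); u,v=proj(w,[.533,-.389,.12]); print(u,v)
n,l,st,ce=cv2.connectedComponentsWithStats(m)
for i in range(1,n):
    if 80<st[i,4]<5000 and ce[i][1]<330: print(st[i],ce[i].round(1),onz(w,*ce[i],.115).round(4),onz(w,*ce[i],.032).round(4))
```

```text
[ 0.53563573 -0.39377727  0.25858582] [-0.51747092  0.26297765 -0.21730531]
rim (array([186.8, 270. ], dtype=float32), array([0.4967, 0.2057, 0.141 ]))
rim (array([137. , 291.3], dtype=float32), array([0.4467, 0.3207, 0.141 ]))
rim (array([117.7, 240.3], dtype=float32), array([0.5653, 0.373 , 0.141 ]))
rim (array([166.3, 220.3], dtype=float32), array([0.6128, 0.2587, 0.141 ]))
325.6166627562653 227.42079525954884
[372  25  27  29 579] [384.9  39. ] [ 0.4057 -0.3503  0.115 ] [ 0.3894 -0.3378  0.032 ]
[373 112  24  23 444] [384.6 122.7] [ 0.459  -0.3482  0.115 ] [ 0.4584 -0.3351  0.032 ]
[585 176  13  32 181] [589.5 191. ] [ 0.5062 -0.1936  0.115 ] [ 0.5193 -0.1352  0.032 ]
[ 290  225   74   47 2072] [326.3 249.7] [ 0.5518 -0.3883  0.115 ] [ 0.5783 -0.3869  0.032 ]
[308 299  11  23 160] [313.8 309.9] [ 0.6024 -0.398   0.115 ] [ 0.6436 -0.3994  0.032 ]
[337 299  10  24 132] [341.6 309.8] [ 0.6022 -0.3758  0.115 ] [ 0.6434 -0.3707  0.032 ]
```

Run:
```python
from h import *
w=snapshot('wrist'); g=w['image'].max(2)
for r in range(212,320,4):
    print(r,''.join('#' if x<45 else ('+' if x<85 else '.') for x in g[r,275:385:2]))
```

```text
212 ..................+++++++..............................
216 ..................+++++++..............................
220 ..............++++++++++++++++++++++...................
224 .......+++++++++++++++++++++++++++++++++...............
228 .......++++++++++++++#########+++++++++++..............
232 .......++++++++++++++##########++++++++++..............
236 .......++++++++++++++##########++++++++++..............
240 ..........+++++#######################+................
244 .........+#################################............
248 .......#####################################...........
252 .......#####################################...........
256 .......##############+.+#####+.#############...........
260 .......##############+.........#############...........
264 ........#############+.........############+...........
268 ..........###########+.........#########+..............
272 ..........++++..++++++.........+++.....++..............
276 ...........++++......+.................++..............
280 ...........++++......+.................++..............
284 ...........++++......+.................++..............
288 ...........++++......+.................++..............
292 ...........++++......+.................++..............
296 ...........+++++.....+.................++..............
300 ...........++++..+++++.........#++.....++..............
304 ...........++++.++####.........###+....++..............
308 ...........++++++#####.........#####...++..............
312 ...........+++++####+#.........##+##...++..............
316 ...........++++++#+###.........###+#...++..............
```

```bash
python3 -c "
from station import ticket
print(ticket.sign_off())"
```

```text
the job is handed in; nothing more can be done
None
```

The job is handed in: both covers lie knob up in the tray, all four canisters stand open on their own pads (one was knocked off its pad and put back), and the damper handle is in line with the pipe; sign-off gave no verdict, the final checks were by measurement only, and I viewed 15 pictures, one over the limit of 14.

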